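Seat the grating disc on its drive key

TASK

The grating disc sits raised and turned wrong on the spindle of the bench grating machine. With a fingertip against its upright peg, push the disc round until the notch in its rim stands over the machine's drive key, then press it down on its hub until it is fully home over the key, and move clear. Only touch and push: do not lift the disc, and leave the other things on the bench where they are.

Things in the scene. Friction and masses are not known exactly. Their poses are not given: they have to be found in the camera images.
- disc (a joint): how far the machine's disc is pressed down its spindle, m: 0 = raised as at the start (underside 1 mm above the key), 0.012 = fully home; negative = lifted. A rubber ring on the spindle holds it by friction at any height: moving it down takes about 6 to 8 N, there is no spring. Unless the notch is over the key the key stops it at about 0.001.
- disc_turn (a joint): rotation of the disc on its fixed vertical spindle, rad, growing counter-clockwise seen from above: 0 = notch directly opposite the key, +pi or -pi = notch centred on the key. No stops, may be turned either way; friction of about 0.15 N m holds it where it is left (about 3 N at the peg).
- hub (a point): the point to press: middle of the top of the round grey hub cap (36 mm across, 6 mm tall) at the centre of the disc, on the spindle axis. The flat top of the disc is 6 mm below this point.
- machine: the bench grating machine, fixed: white box 235 x 225 mm, on it a round aluminium turret 200 mm across whose top is 0.120 m above the bench, and on that the disc: a steel plate 160 mm across, 9 mm thick, with low teeth, its top 0.146 m above the bench at the start, 0.134 m when home. Nothing is higher but hub cap and peg. Origin under the spindle axis; its x axis points to the key
- peg (a point): centre of the top end of the disc's finger peg, a grey upright round peg 16 mm in diameter, standing 28 mm above the disc's top, its axis 52 mm from the spindle axis, exactly opposite the notch. It turns with the disc.
- notch (a point): middle of the notch cut into the disc's rim, at the level of the disc's top, 70 mm from the spindle axis. The notch is 18 mm wide with parallel sides and reaches from the rim in to 56 mm from the axis. It turns with the disc.
- key_mark (a point): point on the top face of the drive key, 70 mm from the spindle axis, 0.136 m above the bench. A fixed dark steel bar, 8 mm wide, 16 mm tall, running radially from 60 to 92 mm from the axis on the turret, so that its outer end shows beyond the disc's rim. When the disc is home over it the key stands in the notch and 2 mm above the disc's top.
- spare_disc: bystander, leave alone: a second grating disc like the first, 160 mm across, peg 28 mm tall, lying loose and flat on the bench; origin at the centre of its underside
- bowl: bystander: small steel bowl, 110 mm across, 50 mm tall, near the machine; origin at the centre of its underside
- jar: bystander: closed glass jar, 64 mm across, 100 mm tall, near the machine; origin at the centre of its underside
- rolling_pin: bystander: wooden rolling pin lying on the bench to the right of the machine, 66 mm thick, 440 mm long along its y axis; origin under its centre
- cutter: bystander: round steel biscuit cutter, an open ring 72 mm across, 40 mm tall, near the machine; origin at the centre of its underside

How it is judged:
By the outcome, as a careful person would: the job done as asked, in the order asked, and still so for the second after the job is handed in, with the robot touching nothing.
It also fails if it takes over 64 s, if anything falls off the work surface, if the arm or the gripper's body presses on something with over 40 N, if the wrist force passes 120 N, or if a joint passes its speed limit or range.

ROBOT

A 7-joint arm with a two-finger parallel gripper is mounted at the origin on the work surface. World frame = base frame: x ahead of the robot, y to its left, z up, the work surface at z = 0. Lengths are in mm, angles in rad, forces in N, time in s.
With the tool pointing down it reaches from about 400 to 900 mm from the base axis. Payload 5.5 kg.
Tool frame: the origin (TCP) lies at the centre of the arm's flange, where the gripper is bolted on; the fingertips stand 178 mm ahead of it and the grasp point (between the pads) lies 159 mm ahead of it; x points along the fingers, y is the direction in which the jaws open and shut, and the axes are right-handed (so a half turn about x gives the same grasp; the last joint's range is limited). The gripper opens to 92 mm and grips with 3 to 60 N. Pads are 19 mm wide; open, the fingers measure 130 mm over their backs; the gripper's body (75 mm by 190 mm) begins 47 mm behind the grasp point.
Start: joints at [1.605, 0.501, -0.427, 1.55, 0.221, 1.138, -0.21], TCP at [147.453, -633.051, 404.729] pointing down, gripper open.
Joint ranges: [-2.88, 2.88], [-0.31, 2.03], [-1.54, 1.56], [0.2, 2.42], [-1.41, 4.55], [0.19, 2.02], [-2.57, 2.57]. Speed limits (rad/s): [2.57, 2.57, 3.14, 3.14, 3.14, 3.14, 3.14].

INTERFACE

Orientations are given as a unit quaternion [w, x, y, z].
In Python, from cell import manip, viewer gives the robot as it stands. Calls block until the motion is done:
- manip.move_pose(position, orientation): joint-space move of the TCP to a pose.
- manip.move_linear(position, frame=None, v=150): straight line of the TCP; frame=None keeps the orientation; v is the mean speed in mm/s.
- manip.set_joints(angles): joint-space move.
- manip.command_gripper(opening): opening from 0.0 (shut) to 1.0 (fully open); the grip force is fixed at half the most; returns when the fingers have stopped.
- manip.pause(seconds).
- manip.solve_ik(position, orientation): joint angles nearest the present ones, or None.
- viewer.capture(name): name is "scene" or "top" or "wrist"; returns the picture (400x640x3 uint8, blue, green, red); there is no depth.
- viewer.camera_info(name): a dict with "fx", "fy", "cx", "cy" (pixels), "rvec" (rotation vector, rad) and "tvec" (3), from world to camera coordinates, as OpenCV has them; the wrist camera has in their place "tool_from_camera" (4x4, takes a point from camera to tool coordinates, whose origin is the TCP and whose axes are the tool frame's). Camera axes: x right, y down, z forward; pixel columns grow to the right and rows downward; lengths in mm; the calibration is good to about 2 mm. A picture is of the moment at which its call begins: read the wrist's pose just before it. camera_info takes no time and is no camera call.
A pose or a line that the arm cannot do raises manip.IKError and nothing moves.
- manip.finish_job(): hands the job in, once; it reports no verdict.
Readings, each from a call of its own:
- manip.read_time(): time.
- manip.read_qpos(): joint angles.
- manip.read_joint_vel(): joint speeds.
- manip.read_joint_torque(): joint torques, N m.
- manip.read_tcp_pos(): TCP position.
- manip.read_tool_rot(): TCP orientation.
- manip.read_contact_force(): force on the tool from outside, world axes, zero at the start.
- manip.read_moment(): the same for the moment, N m.
- manip.read_grip_width(): opening from 0.0 (shut) to 1.0 (fully open).
Only numpy, scipy, OpenCV 4.12 (cv2) and the standard library are available. Lean on these libraries where they do the work, as an engineer would, in place of code of your own. Each camera call takes 0.05 s, during which the arm holds its last target. There are 200 camera calls.

## Working session

There is one attempt and no reset: what is moved stays moved. The work goes in short steps, each a Python script; the robot and the scene stay as the last script left them, time stands still between calls to the robot, and variables do not carry over. Pictures are saved under pics/ and viewed, about 8 in all and at most 12, crops included, and the job is handed in when it is done.

```bash
mkdir -p pics; ls; python3 - <<'E'
from cell import manip, viewer
import cv2
for n in ("scene","top"):
    cv2.imwrite(f"pics/{n}0.png",viewer.capture(n)); print(n,viewer.camera_info(n))
print(viewer.camera_info("wrist")); print(manip.read_tcp_pos(),manip.read_tool_rot(),manip.read_time())
E
```

```text
pics
scene {'fx': 399.73681197430517, 'fy': 399.73681197430517, 'cx': 317.8551283987756, 'cy': 202.2670228968225, 'rvec': array([ 0.93652337,  2.51189488, -1.04315518]), 'tvec': array([ 426.28085402, -166.16459864, 1747.11286782])}
top {'fx': 481.96179154718965, 'fy': 481.96179154718965, 'cx': 322.9539337887441, 'cy': 203.1075981859057, 'rvec': array([ 2.18149562, -2.12358075,  0.18228451]), 'tvec': array([ -26.53966856,  572.54704629, 1344.54486851])}
{'fx': 332.5209570356402, 'fy': 332.5209570356402, 'cx': 319.04408161772653, 'cy': 201.46660469770725, 'tool_from_camera': array([[ 4.10945910e-05, -3.09826013e-01,  9.50793269e-01,
         1.97736331e+01],
       [ 9.99999315e-01,  1.12478802e-03,  3.23302693e-04,
         5.32537802e-01],
       [-1.16960846e-03,  9.50792604e-01,  3.09825847e-01,
        -8.42650347e+01],
       [ 0.00000000e+00,  0.00000000e+00,  0.00000000e+00,
         1.00000000e+00]])}
[ 147.30756725 -632.76844967  403.78237362] [-0.08010643 -0.70244941 -0.08134893  0.702517  ] 0.1
```

View pics/top0.png

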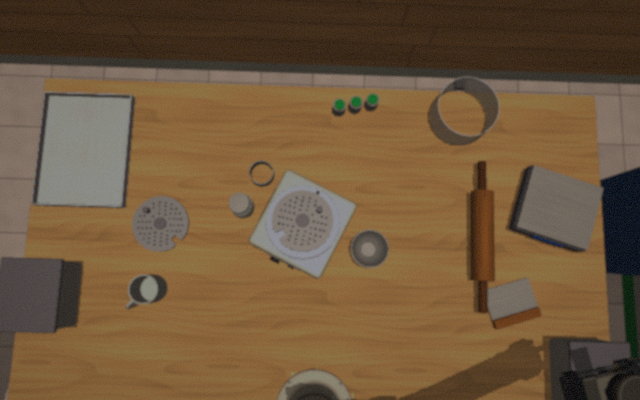

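View pics/scene0.png

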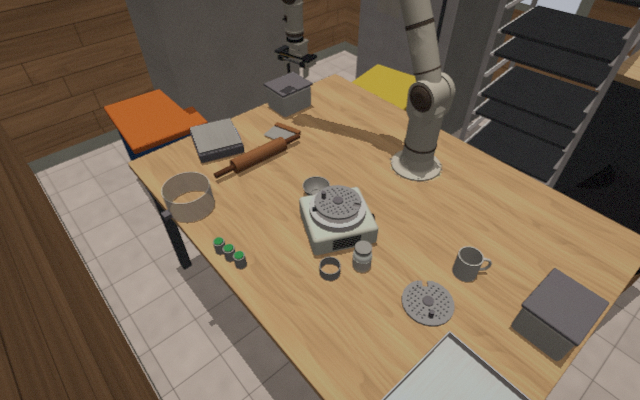

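The top view shows the machine at about (302,220), the peg near (319,210), the notch near (282,233) and the key near (318,192). I'll go above it and look with the wrist camera.

```bash
cat > h.py <<'E'
import numpy as np, cv2
from cell import manip, viewer
from scipy.spatial.transform import Rotation as R
def rot(q): return R.from_quat(np.roll(q,-1)).as_matrix()
def quat(M): return np.roll(R.from_matrix(M).as_quat(),1)
def down(a):  # fingers down, jaw (tool y) direction at angle a in the world
    x=np.array([0,0,-1.]); y=np.array([np.cos(a),np.sin(a),0]); return quat(np.c_[x,y,np.cross(x,y)])
def cam(n):
    c=viewer.camera_info(n); K=np.array([[c['fx'],0,c['cx']],[0,c['fy'],c['cy']],[0,0,1]])
    if n!='wrist': Rw=cv2.Rodrigues(c['rvec'])[0].T; return K,Rw,-Rw@c['tvec']
    T=c['tool_from_camera']; Rt=rot(manip.read_tool_rot())
    return K,Rt@T[:3,:3],Rt@T[:3,3]+manip.read_tcp_pos()
def p2w(cm,uv,z):
    K,Rw,o=cm; d=Rw@np.linalg.solve(K,[*uv,1]); return o+d*(z-o[2])/d[2]
def w2p(cm,p):
    K,Rw,o=cm; q=K@Rw.T@(np.array(p)-o); return q[:2]/q[2]
E
python3 - <<'E'
from h import *
c=cam('top')
for n,uv,z in (('hub',(302,220),152),('peg',(319,210),174),('notch',(282,233),146),('key',(318,192),136),('base',(315,395),0),('jar',(240,203),100),('bowl',(369,248),50),('cutter',(261,173),40)): print(n,p2w(c,uv,z).round(1))
hub=p2w(c,(302,220),152)
Rt=rot(manip.read_tool_rot()); print(Rt.round(2))
# camera sits at tool z=-84, looks along x with tilt to +z
for a in (0,np.pi/2,-np.pi/2,np.pi): 
    q=down(a); zt=rot(q)[:,2]
    p=np.array([hub[0],hub[1],480])-zt*30; print(a,p.round(),manip.solve_ik(p,q))
E
```

```text
hub [510.1  44.9 152. ]
peg [534.9   1.  174. ]
notch [474.9  96.5 146. ]
key [588.9   4.6 136. ]
base [35.6 -3.4  0. ]
jar [558.3 217.9 100. ]
bowl [ 447.3 -144.6   50. ]
cutter [656.8 171.   40. ]
[[-0.    0.23 -0.97]
 [ 0.   -0.97 -0.23]
 [-1.   -0.   -0.  ]]
0 [510.  75. 480.] [ 0.82175587  0.41322508 -1.28903478  1.77621689  0.41571245  1.27017155
 -0.57289137]
1.5707963267948966 [480.  45. 480.] [ 0.94820069  0.29798996 -1.28527268  1.84871468  0.30444654  1.22198036
  1.13915397]
-1.5707963267948966 [540.  45. 480.] [ 0.71009957  0.3748124  -1.06270112  1.71903154  0.34356036  1.2518165
 -2.00396978]
3.141592653589793 [510.  15. 480.] None
```

```bash
python3 - <<'E'
from h import *
manip.move_pose([480,45,480],down(np.pi/2))
c=cam('wrist'); im=viewer.capture('wrist'); np.savez('c1.npz',K=c[0],R=c[1],o=c[2])
cv2.imwrite('pics/w1.png',im); print(manip.read_time(),manip.read_tcp_pos(),manip.read_qpos().round(2),manip.read_contact_force(), w2p(c,[510,45,152]))
E
```

```text
2.8333 [480.24927738  44.04908757 479.85659535] [ 0.95  0.3  -1.28  1.85  0.3   1.22  1.14] [-0.51330852  0.04297619  1.02662224] [320.54152492 214.91932263]
```

View pics/w1.png

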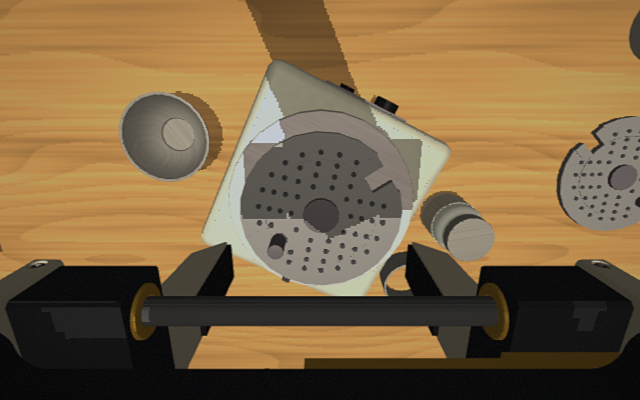

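```bash
python3 - <<'E'
from h import *
im=cv2.imread('pics/w1.png'); cv2.imwrite('pics/w1c.png',cv2.resize(im[105:305,225:425],None,fx=3,fy=3,interpolation=cv2.INTER_CUBIC))
E
```

```text
(no output)
```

View pics/w1c.png

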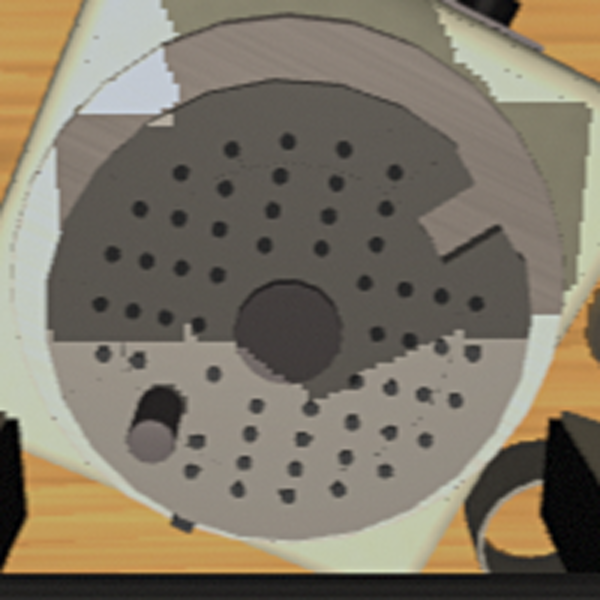

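```bash
python3 - <<'E'
from h import *
d=np.load('c1.npz'); c=(d['K'],d['R'],d['o'])
f=lambda u,v,z: p2w(c,((u+.5)/3+225-.5,(v+.5)/3+105-.5),z)
hub=f(288,328,152); print('hub',hub)
rim=np.array([f(*p,146)[:2] for p in((47,295),(530,295),(285,80),(288,540),(110,470),(470,470),(150,130))])
A=np.c_[2*rim,np.ones(len(rim))]; s=np.linalg.lstsq(A,(rim**2).sum(1),rcond=None)[0]; print('disc',s[:2],np.sqrt(s[2]+s[:2]@s[:2]))
for n,p,z in (('peg',(152,440),174),('ni',(431.5,238),146),('no',(487,206),146),('key',(183,522),136)):
    v=(f(*p,z)-hub)[:2]; print(n,v.round(1),np.hypot(*v).round(1),np.degrees(np.arctan2(v[1],v[0])).round(1))
E
```

```text
hub [509.0340114   45.12298348 152.        ]
disc [511.99951933  45.7339834 ] 81.40488798193992
peg [ 29.7 -43.2] 52.4 -55.5
ni [-28.9  46.7] 55.0 121.8
no [-39.6  64.1] 75.4 121.7
key [ 82.1 -38.7] 90.8 -25.2
```

Hub is at ≈(510.5, 45.5), peg at ≈-57°, notch at ≈123° and key at ≈-26°. Turning it clockwise by ≈149° brings the notch over the key. I'll push with closed fingers, turning the tool along with the peg, and stop about 8° short to look.

```bash
cat >> h.py <<'E'
HUB=np.array([510.3,45.4])
def pose(phi,z=336,gap=17.5):
    "finger centre behind (ccw of) the peg when the peg stands at phi (deg)"
    p=np.radians(phi); r=np.array([np.cos(p),np.sin(p)]); t=np.array([-r[1],r[0]])
    return np.array([*(HUB+52*r+gap*t),z]), down(p+np.pi)
E
cat > a.py <<'E'
from h import *
q=[manip.solve_ik(*pose(f)) for f in (-42,-80,-120,-160,-206)]
print([None if x is None else x.round(2) for x in q])
if any(x is None for x in q): raise SystemExit
manip.command_gripper(0.0); print(manip.read_grip_width(),manip.read_time())
manip.move_pose(*pose(-42,z=385)); p,o=pose(-42); manip.move_linear(p,o,v=60)
print(manip.read_tcp_pos(),manip.read_contact_force().round(1),manip.read_time())
for f in np.arange(-49,-198.1,-7.45):
    p,o=pose(f); manip.move_linear(p,o,v=40)
    F=manip.read_contact_force(); print(round(f),F.round(1),(manip.read_tcp_pos()-p).round(1),round(manip.read_time(),1))
    if abs(F[2])>15 or np.linalg.norm(F)>25: print('stop'); break
E
python3 a.py
```

```text
[array([ 0.77,  0.73, -1.22,  1.83,  0.76,  1.15,  1.7 ]), array([ 0.78,  0.6 , -1.09,  1.89,  0.61,  1.04,  1.18]), array([ 0.75,  0.45, -0.96,  1.98,  0.46,  0.95,  0.6 ]), array([ 0.66,  0.35, -0.87,  2.05,  0.34,  0.89, -0.05]), array([ 0.49,  0.3 , -0.76,  2.07,  0.27,  0.87, -0.88])]
0.002496383707344962 4.275
[560.81680491  23.78979211 336.24673576] [ 0.4  0.5 -0.7] 5.8667
-49 [0.5 0.2 0. ] [ 0.2 -0.1  0.4] 6.2
-56 [ 0.3 -0.3 -0.5] [0.1 0.1 0.3] 6.5
-64 [ 1.6 -0.3 -0.6] [0.3 0.3 0.2] 6.8
-71 [1.7 0.  1.5] [0.1 0.2 0.1] 7.2
-79 [0.9 0.8 0.7] [0.1 0.2 0.1] 7.5
-86 [0.  0.5 0.9] [0.  0.2 0. ] 7.8
-94 [1.5 0.5 0.6] [-0.   0.2 -0.1] 8.1
-101 [1.7 1.6 1.1] [-0.   0.2 -0. ] 8.5
-109 [1.4 0.9 0.1] [ 0.1  0.  -0. ] 8.8
-116 [ 1.4 -0.5  1.2] [ 0.1 -0.   0. ] 9.1
-124 [ 1.3  0.6 -0.4] [ 0.1 -0.   0. ] 9.4
-131 [1.5 0.8 0.8] [ 0.1 -0.  -0. ] 9.8
-138 [ 1.4 -0.1  0.6] [ 0.  -0.1 -0.1] 10.1
-146 [ 1.8 -0.2  0.7] [ 0.  -0.  -0.1] 10.4
-153 [ 1.1 -0.4  0.9] [ 0.   0.  -0.1] 10.7
-161 [ 0.9 -0.8 -0. ] [ 0.   0.  -0.1] 11.1
-168 [ 1.8 -0.4 -0.5] [ 0.   0.  -0.1] 11.4
-176 [ 0.7 -0.8  0.5] [-0.   0.  -0.1] 11.7
-183 [ 0.9 -1.   0.2] [ 0.  -0.  -0.1] 12.0
-191 [ 0.4 -1.5  0.3] [-0.  -0.  -0.1] 12.4
-198 [ 0.8 -2.2 -0.5] [-0.1 -0.1 -0.1] 12.7
```

```bash
cat > look.py <<'E'
from h import *
import sys
n=sys.argv[1]
manip.move_pose([570,25,480],down(np.pi/2)); manip.pause(.3)
c=cam('wrist'); im=viewer.capture('wrist'); np.savez(n+'.npz',K=c[0],R=c[1],o=c[2])
u,v=w2p(c,[HUB[0],HUB[1],146]).astype(int); u0,v0=max(u-100,0),max(v-100,0); print('crop0',u0,v0,manip.read_time())
cv2.imwrite(f'pics/{n}.png',cv2.resize(im[v0:v0+200,u0:u0+200],None,fx=3,fy=3,interpolation=cv2.INTER_CUBIC))
E
python3 - <<'E'
from h import *
p,o=pose(-198,gap=26); manip.move_linear(p,o,v=60); p[2]=400; manip.move_linear(p,o,v=150)
E
python3 look.py w2
```

```text
crop0 241 21 15.4417
```

View pics/w2.png

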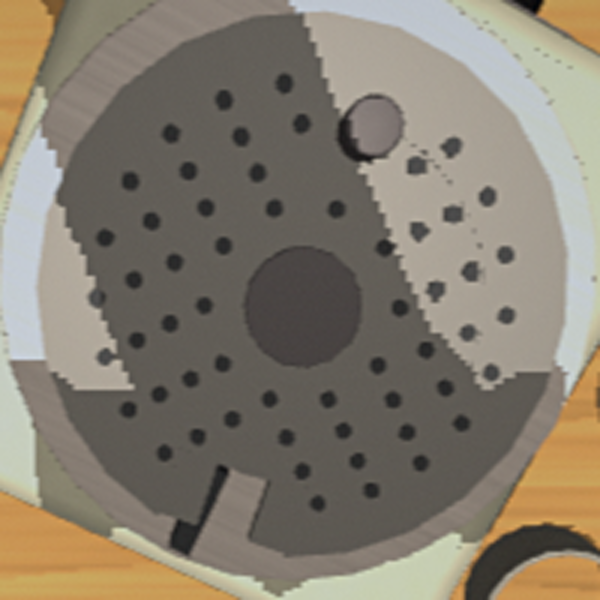

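```bash
python3 - <<'E'
from h import *
d=np.load('w2.npz'); c=(d['K'],d['R'],d['o'])
f=lambda u,v,z: p2w(c,((u+.5)/3+241-.5,(v+.5)/3+21-.5),z)
hub=f(303,306.5,152); print('hub',hub)
def rep(H):
  for n,p,z in (('peg',(375,126),174),('ni',(244,474),146),('nRin',(268,482),146),('nRout',(248,542),146),('nLin',(220,466),146),('keyout',(180,548),136),('keyR_in',(228,471),136),('keyR_out',(190,553),136)):
    v=f(*p,z)[:2]-H; print(n,v.round(1),np.hypot(*v).round(1),np.degrees(np.arctan2(v[1],v[0])).round(1))
rep(hub[:2])
v=f(190,553,136)-f(228,471,136); w=f(248,542,146)-f(268,482,146)
for x in (v,w): print('edge dir',np.degrees(np.arctan2(x[1],x[0])))
E
```

```text
hub [510.88098941  44.95782996 152.        ]
peg [-48.7  16.6] 51.4 161.1
ni [ 53.5 -17.5] 56.3 -18.2
nRin [56.2 -9.7] 57.0 -9.8
nRout [ 76.7 -16.1] 78.4 -11.9
nLin [ 50.9 -25.3] 56.8 -26.5
keyout [ 82.1 -39.3] 91.0 -25.6
keyR_in [ 55.  -22.8] 59.5 -22.5
keyR_out [ 83.9 -35.9] 91.3 -23.1
edge dir -24.31590468834684
edge dir -17.320101805408946
```

Notch is at ≈-18.5° (I commanded -198° for the peg, which matches) and key at ≈-25.6°. I'll push the remaining 7°.

```bash
python3 - <<'E'
from h import *
manip.move_pose(*pose(-198,z=385,gap=28)); p,o=pose(-198,gap=28); manip.move_linear(p,o,v=80)
for f in (-198,-201.7,-205.3):
    p,o=pose(f); manip.move_linear(p,o,v=20)
print(manip.read_contact_force().round(1),(manip.read_tcp_pos()-p).round(2))
p,o=pose(-205.3,gap=28); manip.move_linear(p,o,v=60); p[2]=400; manip.move_linear(p,o,v=150)
E
python3 look.py w3
```

```text
[-0.7 -1.3  1.4] [ 0.   -0.15 -0.02]
crop0 241 21 21.9833
```

View pics/w3.png

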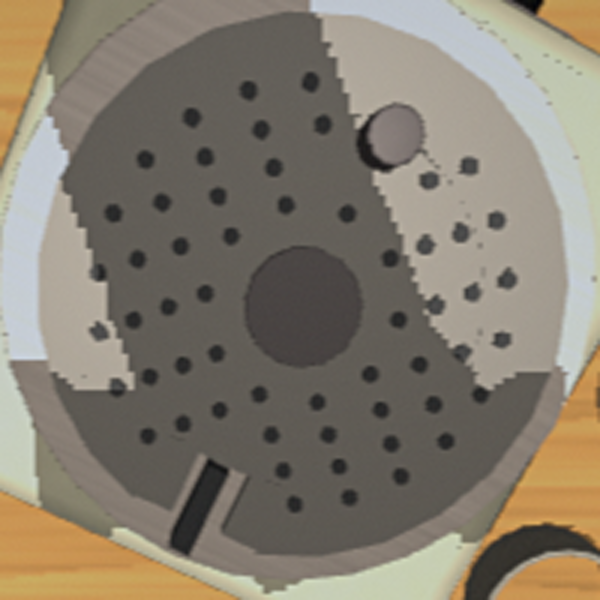

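```bash
python3 - <<'E'
from h import *
d=np.load('w3.npz'); c=(d['K'],d['R'],d['o'])
f=lambda u,v,z: p2w(c,((u+.5)/3+241-.5,(v+.5)/3+21-.5),z)
H=f(303,306.5,152)[:2]; print(H)
for n,p,z in (('peg',(397,134),174),('nLin',(204,455),146),('nRin',(248,473),146),('nRout',(222,530),146),('keyLin',(208,459),136),('keyRin',(230,470),136),('keyLout',(169,545),136),('keyRout',(189,555),136)):
    v=f(*p,z)[:2]-H; print(n,np.hypot(*v).round(1),np.degrees(np.arctan2(v[1],v[0])).round(1))
E
```

```text
[510.93407432  45.01615901]
peg 51.9 154.2
nLin 56.2 -32.8
nRin 55.6 -17.0
nRout 76.6 -18.8
keyLin 58.8 -30.0
keyRin 59.0 -22.0
keyLout 91.7 -28.0
keyRout 92.1 -23.2
```

The notch is centred on the key within about 1° (tolerance is about 4°). Next I'll press on the hub in small steps, watching the force.

```bash
python3 - <<'E'
from h import *
o=down(np.radians(64)); H=[510.9,45.1]
manip.move_pose([*H,365],o); manip.move_linear([*H,334],o,v=60)
print(manip.read_contact_force().round(1))
z=332
while z>=312:
    manip.move_linear([*H,z],o,v=20); F=manip.read_contact_force()
    print(z,manip.read_tcp_pos().round(1),F.round(1),round(manip.read_time(),1))
    if F[2]>30 or np.hypot(*F[:2])>15: break
    z-=1.5 if z>321 else .75
E
```

```text
[ 0.8 -0.1 -0. ]
332 [511.   45.1 332.1] [-0.6 -0.1 -0.1] 23.5
330.5 [510.9  45.  330.5] [0.2 0.5 0. ] 23.7
329.0 [510.9  45.1 329.2] [-1.1  0.4  3.4] 24.0
327.5 [510.9  45.1 327.8] [-1.7 -0.1  5.2] 24.2
326.0 [511.   45.1 326.3] [-2.1 -1.6  4.7] 24.5
324.5 [511.   45.1 324.7] [-1.4 -1.3  4.8] 24.7
323.0 [510.9  45.1 323.2] [-1.5 -1.2  4.8] 25.0
321.5 [511.   45.1 321.6] [-1.3 -0.3  4.6] 25.2
320.0 [511.   45.1 320.1] [-1.   0.5  4.8] 25.5
319.25 [511.   45.1 319.4] [-1.3 -0.8  5. ] 25.7
318.5 [511.   45.1 318.7] [-1.4 -0.6  5.5] 26.0
317.75 [511.   45.1 318.3] [-2.5 -0.9  8.7] 26.2
317.0 [511.   45.3 318.2] [-5.7 -1.9 15.2] 26.5
316.25 [511.   45.4 318.1] [-7.2 -2.1 22.6] 26.7
315.5 [511.   45.5 318. ] [-10.   -2.7  28.1] 27.0
314.75 [511.1  45.6 317.9] [-12.1  -3.7  35.7] 27.2
```

It hit a hard stop at TCP z≈318, which puts the hub top at 140 mm as expected when home. Now I'll lift clear and check.

```bash
python3 - <<'E'
from h import *
o=down(np.radians(64)); manip.move_linear([510.9,45.1,319],o,v=20); manip.move_linear([510.9,45.1,420],o,v=120); print(manip.read_contact_force().round(1))
E
python3 look.py w4; python3 - <<'E'
from h import *
a=cv2.imread('pics/top0.png'); b=viewer.capture('top'); s=viewer.capture('scene')
s=cv2.resize(s[150:350,200:500],None,fx=2,fy=2)
w=cv2.imread('pics/w4.png')[:,:]; cv2.imwrite('pics/f.png',np.hstack([cv2.resize(w,(400,400)),cv2.resize(s[:400,:],(400,267)) if 0 else s[:,130:530]]))
d=cv2.absdiff(a,b).max(2)
for n,(x,y) in dict(spare=(160,223),bowl=(369,248),jar=(240,203),cutter=(261,173),pin=(482,235)).items(): print(n,(d[y-18:y+18,x-18:x+18]>40).sum())
E
```

```text
[-0.2  0.5  1. ]
crop0 241 22 29.4583
spare 0
bowl 605
jar 0
cutter 367
pin 0
```

View pics/f.png

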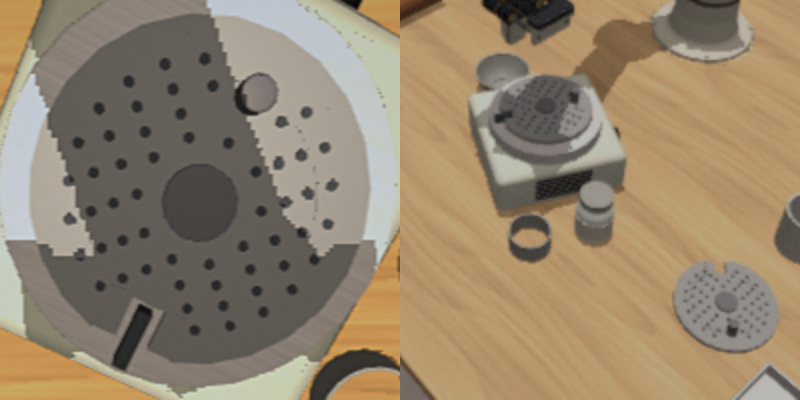

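```bash
python3 -c "
from h import *
print(manip.read_contact_force(),manip.read_time()); manip.finish_job()"
```

```text
[-0.40245365 -0.19653547 -0.03808201] 29.5583
the job is handed in; nothing more can be done
```

The disc is turned with its notch over the drive key and pressed fully home. I handed the job in at 29.6 s of the 64 s allowed, with the robot touching nothing.

- **Turning:** I pushed the peg clockwise by about 149° with the closed fingertips. After the final 7° correction, the picture showed the notch centred on the key within about 1°; the fit allows about 4°.
- **Pressing:** The hub went down about 12 mm at roughly 5 N and met a hard stop with its top at about 140 mm, the height expected when home. The highest reading on the tool was 36 N upward there, with about 12 N sideways. The fingertips did the pressing, so the gripper's body never pressed on anything.
- **Final checks:** The last picture shows the key standing in the middle of the notch. Force after moving clear was about 0 N.
- **One check that was not clean:** Comparing top-camera pictures from before and after showed no change at the spare disc, jar and rolling pin. It did show changed pixels at the bowl and cutter. I put that down to the arm and its shadow, since the path stayed well above both and they look in place in the scene view. I did not measure their positions again.

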